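# Validate the receipt book in the desk date-stamping machine

## Task

Lay the blue receipt book flat in the guide of the date-stamping machine and slide it in under the print head until the roller lever switch at the end of the guide just clicks; do not push on past the click, overtravel bends the lever. Then press the green start bar right down and let it come up again, leaving the book in the machine with the switch still clicked while it prints. Leave the red book and the other things on the desk alone.

Things in the scene. Friction and masses are not known exactly. Their poses are not given: they have to be found in the camera images.
- validator: Date-stamping machine, fixed: grey base, white tower, print head over a steel feed bed. Origin on the desk under the guide's centre line; x = feed direction (the book slides towards +x), y left of it, z up. All places below are in this frame, mm. Bed top z 12, x -105 to 140, open at the -x end (there 100 wide, y +-50). Tower: x 25 to 132, y -116 to -42, top z 88.
- guide_mouth (a point): Middle of the start of the straight guide, validator (0, 0, 12), on the bed. Two fences 9 high run from x 0 to 78, inner faces at y +-32 (the book is 56 wide); their mouths flare out to y +-41 at x -25. In front of that the bed is open at both sides and above.
- print_head (a point): Centre of the print head's underside, validator (68, -31, 52). Head: x 35 to 101, y -54 to -8, z 52 to 85, with a stamping barrel below it down to z 42. The book lying on the bed (top at z 32) passes under it.
- switch_lever (a joint): Lever of the switch at the guide's far end, 50 mm from its upright pivot at validator (104, 57, 22) to the roller axis. rad, 0 = free, grows as the roller is pushed to +x; light spring (0.3 N). Roller axis x = 104 - 50 sin(0.45 - angle). It clicks at 0.14 (roller front at x 82, pushed 6.5 mm); past 0.30 (front at x 89.5) is overtravel.
- roller (a point): Centre of the lever's red roller, 14 mm diameter, 12 high, upright axis; free at validator (82, 12, 22), front at x 75; moves with the lever.
- start_bar (a joint): Green spring start bar on top of the tower; m pressed, 0 = up, 0.006 = fully down (takes 5.4 N; starts to move at 1.8 N); pressed straight down. It counts as pressed past 0.0045.
- start_bar_top (a point): Centre of the top face of the start bar, 38 x 46 mm, 97 mm above the desk when up.
- blue_book_center (a point): Centre of the loose blue receipt book, 160 (x) x 56 (y) x 20 (z) mm, 0.16 kg, rigid, grey taped binding at its -x end; lies flat, its x axis within about 0.5 rad of the machine's x. Can be gripped across its width. With its centre at validator x 5.5 (front edge 85.5) the switch is half-way between click and overtravel.
- red_book_center (a point): Centre of the red-covered receipt book, same make and size, loose; not wanted.
- coffee_mug: White stoneware mug, 82 mm wide and 94 high, loose; origin at the centre of the foot. Bystander.
- glue_stick: Glue stick standing upright, 27 mm wide, 90 high, loose; origin at its foot. Bystander.

How it is judged:
On the way, in this order (a step that is already met when the one before it is completed fails the run):
1. the blue book lies flat in the guide against the roller and the switch has clicked, without overtravel (value of joint switch_lever between 0.14 and 0.3 rad and x of blue_book_center in the frame of validator above -0.003 m and y of blue_book_center in the frame of validator between -0.012 and 0.012 m and z of blue_book_center in the frame of validator below 0.027 m and angle between the x axis of blue_book_center and the x axis of validator, either way round below 0.12 rad), for 0.3 s.
2. the start bar is pressed right down while the switch is still clicked (value of joint start_bar above 0.0045 m and value of joint switch_lever between 0.14 and 0.3 rad), for 0.1 s.
At the end, for the whole second after the job is handed in: The blue book lies flat in the guide (within 12 mm of its centre line, within 0.12 rad of its direction), its front edge holding the switch lever clicked (between 0.14 and 0.30 rad), and the start bar, which was pressed right down, is up again (all of step 1 and value of joint start_bar below 0.0015 m and angle between blue_book_center's own z axis and vertical below 0.08 rad); the robot touches nothing.
It fails at once if the switch lever is pushed into overtravel (past 0.30 rad) (value of joint switch_lever above 0.3 rad).
It fails at once if the start bar is pressed before the switch has clicked (value of joint start_bar above 0.0045 m and value of joint switch_lever below 0.13 rad).
It fails at once if the red book is disturbed (moved 30 mm) (distance of red_book_center from where it was at the start of the episode above 0.03 m).
It fails at once if the mug is disturbed (moved 30 mm) (distance of coffee_mug from where it was at the start of the episode above 0.03 m).
It fails at once if the glue stick is knocked away (moved 30 mm) (distance of glue_stick from where it was at the start of the episode above 0.03 m).
It also fails if it takes over 48 s, if anything falls off the work surface, if the arm or the gripper's body presses on something with over 40 N, if the wrist force passes 120 N, or if a joint passes its speed limit or range.

## Robot

A 7-joint arm with a two-finger parallel gripper is mounted at the origin on the work surface; the furniture and walls round the work are solid. World frame = base frame: x ahead of the robot, y to its left, z up, the work surface at z = 0. Lengths are in m, angles in rad, forces in N, time in s.
With the tool pointing down it reaches from about 0.35 to 0.9 m from the base axis. Payload 8.1 kg.
Tool frame: the origin (TCP) lies on the centre line of the jaws, within the pads' length; the fingertips stand 19 mm ahead of it and the grasp point (between the pads) is the TCP; z points along the fingers, y is the direction in which the jaws open and shut (so a half turn about z gives the same grasp; the last joint's range is limited). The gripper opens to 92 mm and grips with 3 to 60 N. Pads are 19 mm wide; open, the fingers measure 130 mm over their backs; the gripper's body (75 mm by 190 mm) begins 47 mm behind the grasp point.
Start: joints at [-1.304, 0.434, 0.025, 1.573, -0.012, 1.134, -0.075], TCP at [0.226, 0.583, 0.246] pointing down, gripper open.
Joint ranges: [-2.62, 2.62], [-0.44, 2.09], [-1.27, 1.32], [0.08, 2.57], [-1.32, 4.46], [0.12, 2], [-2.74, 2.74]. Speed limits (rad/s): [2.22, 2.22, 3.01, 3.01, 3.14, 3.14, 3.14].

## Interface

Orientations are given as a rotation vector (axis times angle).
In Python, from cell import monitor, imaging, workorder, outline_of gives the robot as it stands.
- The arm moves only by the tool move_arm, never from a script. Its argument "series" is a list of rows, each a list of 6 numbers: the shift along the world's x, y, z in cm, then the turn, a rotation vector about the world's x, y, z in degrees. A call has 1 to 8 rows; each row shifts and turns the commanded pose from where the row before left it; what a row does not reach is not made up. A row lasts 1/10 s, in which the tool goes at most 50 mm and 8.59 degrees, less where a joint would pass 70% of its speed; a pose out of reach is approached as far as the arm can. A call with a gripper value outside its range is refused whole. "grip" is the opening, from 0 (shut) to 1 (fully open), set as the call begins (left out, the last holds). The fingers move at their own pace and stop on an object; "force" is the grip in N (left out, the last holds). Time passes only in rows, so rows that do not move let the fingers close. It gives the time, the measured TCP pose, the force and the opening at its end, in the units of the state.
- monitor.observe(): the state, without advancing time (a new reading comes with each control period).
- imaging.get_image(name): name is "scene" or "top" or "wrist"; returns a dict with "color" (400x640x3 uint8, red, green, blue), "fx", "fy", "cx", "cy" (pixels), "dist_coeffs" ([k1, k2, p1, p2, k3] as OpenCV has them; the pictures are not rectified), "rvec" (rotation vector, rad) and "tvec" (3), from world to camera coordinates, as OpenCV has them; the wrist camera has in their place "mount" (4x4, takes a point from camera to tool coordinates, whose origin is the TCP and whose axes are the flange's). Camera axes: x right, y down, z forward; pixel columns grow to the right and rows downward; lengths in m; the calibration is good to about 2 mm. A picture is of the moment at which its call begins: read the wrist's pose just before it. There is no depth.
- workorder.sign_off(): hands the job in, once; it reports no verdict.
Trained networks look in the newest picture that a camera, given by its name, has taken for a name from the list of things; names that differ only in an ending like _2 or _b are one class to them, and where a whole thing is asked for, a point or a joint stands for the part that bears it (a point fixed in the world has none). Each returns a list of dicts, best first, with "p" (0 to 1); they miss things now and then, are a little off and sometimes report something else, mostly with a low value. They report only what shows in the picture. A call takes as long as a camera call.
- outline_of(camera, thing): "mask" (400x640 bool, what is visible of it) and "rect" ([left, top, width, height] in pixels, round what is visible of it).
The state is a dict: "clock": time; "joints": joint angles; "dq": joint speeds; "joint_efforts": joint torques, N m; "position": TCP position; "ee_rot": TCP orientation; "force": force on the tool from outside, world axes, zero at the start; "ft_torque": the same for the moment, N m; "width": opening from 0.0 (shut) to 1.0 (fully open).
Only numpy, scipy, OpenCV 4.12 (cv2) and the standard library are available. Lean on these libraries where they do the work, as an engineer would, in place of code of your own. Each camera call takes 0.05 s, during which the arm holds its last target. There are 200 camera calls.

## Working session

There is one attempt and no reset: what is moved stays moved. The work goes in short steps, Python scripts to look and compute and a tool call to move; the robot and the scene stay as the last step left them, time stands still between calls to the robot, and variables do not carry over. Pictures are saved under pics/ and viewed, about 8 in all and at most 12, crops included, and the job is handed in when it is done.

Besides the shell and the picture viewer there is one more tool, called after "Call:" by a JSON object that holds its "op" and its "data". move_arm: Moves the arm, as the interface text tells. Its arguments: {"type":"object","properties":{"series":{"type":"array"},"grip":{"type":"number"},"force":{"type":"number"}},"required":["series"]}

```bash
ls; mkdir -p pics; python3 - <<'E'
from cell import monitor, imaging, outline_of
import cv2,numpy as np
print(monitor.observe())
ims=[]
for c in("scene","top"):
    d=imaging.get_image(c); cv2.imwrite(f"pics/{c}0.png",d["color"][...,::-1])
    print(c,{k:np.round(v,4).tolist() for k,v in d.items() if k!="color"})
    for t in ["validator","blue_book_center","red_book_center","coffee_mug","glue_stick","start_bar","switch_lever"]:
        print(t,[(round(o["p"],2),o["rect"]) for o in outline_of(c,t)[:2]])
E
```

```text
pics
{'clock': 0.0, 'joints': array([-1.30362578,  0.43523429,  0.02497689,  1.57406267, -0.01159965,
        1.13397741, -0.07509739]), 'dq': array([-3.53120461e-04,  1.64451054e-03, -6.92456272e-04,  1.32725895e-06,
       -1.67890823e-03,  2.98722097e-03,  1.60315513e-04]), 'joint_efforts': array([-2.32982835e-03, -6.67852306e+01,  9.83619355e-01, -3.14472306e+01,
       -6.07019663e-02,  4.29723586e-02,  1.41685241e-04]), 'position': array([0.22576187, 0.58230986, 0.24495127]), 'ee_rot': array([-5.77613056e-01, -3.08789130e+00,  2.40350942e-03]), 'force': array([ 0.1252848 ,  0.27718564, -0.85722689]), 'ft_torque': array([ 0.00915438, -0.01745316,  0.02702363]), 'width': 1.001480374784362}
scene {'fx': 465.5889, 'fy': 465.5889, 'cx': 319.1238, 'cy': 200.3362, 'dist_coeffs': [0.0266, 0.0, 0.0, 0.0, 0.0], 'rvec': [0.714, -2.6566, 1.0983], 'tvec': [0.4678, 0.1268, 1.2857]}
validator [(0.75, [231.7, 200.8, 54.5, 58.8])]
blue_book_center []
red_book_center []
coffee_mug [(0.88, [247.0, 264.1, 44.7, 42.8])]
glue_stick [(0.75, [349.0, 237.8, 12.2, 31.5])]
start_bar [(0.54, [240.6, 209.7, 23.0, 16.2])]
switch_lever [(0.74, [238.9, 212.4, 23.2, 13.1])]
top {'fx': 461.9468, 'fy': 461.9468, 'cx': 321.7361, 'cy': 195.4395, 'dist_coeffs': [-0.0533, 0.0, 0.0, 0.0, 0.0], 'rvec': [2.1116, -2.138, 0.2151], 'tvec': [0.1669, 0.4437, 1.1854]}
validator [(0.93, [247.1, 128.1, 101.9, 90.0])]
blue_book_center [(0.89, [393.4, 184.4, 61.1, 29.5])]
red_book_center [(0.85, [392.1, 124.1, 57.8, 28.1])]
coffee_mug [(0.61, [192.5, 189.6, 44.4, 33.5])]
glue_stick []
start_bar [(0.77, [252.5, 136.7, 21.7, 15.5])]
switch_lever []
```

```bash
python3 - <<'E'
import cv2
a=cv2.imread("pics/top0.png")[90:270,170:490]
cv2.imwrite("pics/v1.png",cv2.resize(a,None,fx=2.5,fy=2.5,interpolation=cv2.INTER_CUBIC))
cv2.imwrite("pics/v2.png",cv2.imread("pics/scene0.png"))
E
```

```text
(no output)
```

View pics/v1.png

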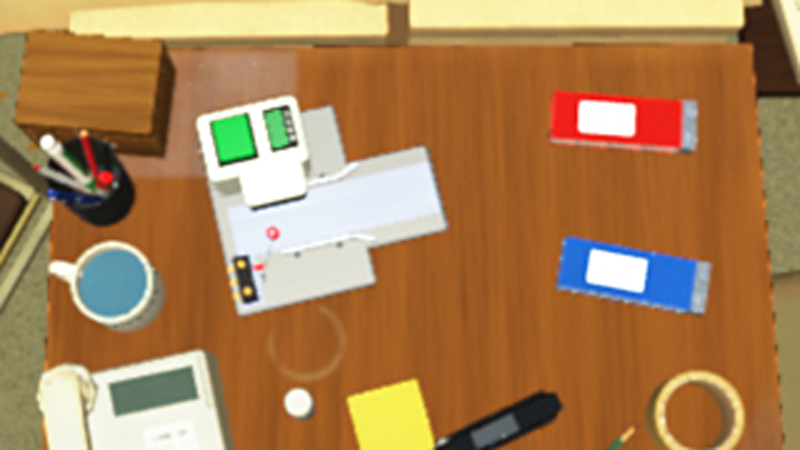

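View pics/v2.png

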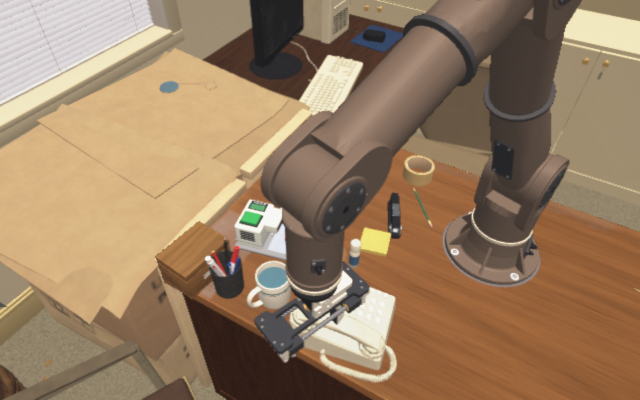

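The top view shows the machine at about crop (320,200). It feeds to image-left, which is world +y. The blue book is at crop (633,275), red at (624,120), mug at (112,285) and glue stick at (298,403).

```bash
cat > h.py <<'E'
import numpy as np,cv2
from scipy.optimize import least_squares
from scipy.spatial.transform import Rotation as R
from cell import monitor, imaging, outline_of
def cam(name):
    s=monitor.observe(); d=imaging.get_image(name)
    K=np.array([[d["fx"],0,d["cx"]],[0,d["fy"],d["cy"]],[0,0,1]]);D=np.array(d["dist_coeffs"],float)
    if name=="wrist":
        T=np.eye(4);T[:3,:3]=R.from_rotvec(s["ee_rot"]).as_matrix();T[:3,3]=s["position"]
        M=np.linalg.inv(T@np.array(d["mount"]));Rm,t=M[:3,:3],M[:3,3]
    else: Rm,t=cv2.Rodrigues(np.array(d["rvec"],float))[0],np.array(d["tvec"],float).ravel()
    return d["color"],(K,D,Rm,t)
def plane(c,uv,z):
    K,D,Rm,t=c
    n=cv2.undistortPoints(np.array(uv,float).reshape(-1,1,2),K,D).reshape(-1,2)
    r=np.c_[n,np.ones(len(n))]@Rm; o=-Rm.T@t
    return o+r*((z-o[2])/r[:,2])[:,None]
def proj(c,P):
    K,D,Rm,t=c
    return cv2.projectPoints(np.array(P,float),cv2.Rodrigues(Rm)[0],t,K,D)[0].reshape(-1,2)
def v2w(p,P):
    c,s=np.cos(p[2]),np.sin(p[2]);P=np.array(P,float)/1000
    return np.c_[p[0]+c*P[:,0]-s*P[:,1],p[1]+s*P[:,0]+c*P[:,1],P[:,2]]
def fitv(c,P,uv,p0):
    r=least_squares(lambda p:(proj(c,v2w(p,P))-uv).ravel(),p0,loss="soft_l1")
    return r.x,proj(c,v2w(r.x,P))-uv
def book(c,name="blue_book_center",camn="top",z=.02):
    m=outline_of(camn,name)[0]["mask"]
    uv=np.argwhere(m)[:,::-1]
    w=plane(c,uv,z)[:,:2]
    (x,y),(a,b),_=r=cv2.minAreaRect((w*1000).astype(np.float32))
    bx=cv2.boxPoints(r); e=bx[1]-bx[0];f=bx[2]-bx[1]
    e=e if np.hypot(*e)>np.hypot(*f) else f
    return x/1000,y/1000,np.arctan2(e[1],e[0])%np.pi,a,b
E
python3 - <<'E'
from h import *
im,c=cam("top")
cr=lambda L:np.array(L)/2.5+[170,90]
P=[[-105,50,12],[-105,-50,12],[82,12,28],[132,-116,88],[25,-116,88]]
uv=cr([[446,228],[428,147],[272,233],[197,117],[297,96]])
print(plane(c,uv,.02).round(3))
p,r=fitv(c,P,uv,[.62,.1,1.4]);print(p,r.round(1))
print("blue",book(c)); print("red",book(c,"red_book_center"))
m=outline_of("top","start_bar")[0]["mask"];print("bar",plane(c,np.argwhere(m)[:,::-1].mean(0),.097))
print("glue,mug",plane(c,cr([[298,403],[113,283]]),.09))
E
```

```text
[[0.489 0.088 0.02 ]
 [0.581 0.106 0.02 ]
 [0.485 0.277 0.02 ]
 [0.618 0.361 0.02 ]
 [0.641 0.25  0.02 ]]
[0.51212822 0.19798832 1.78944723] [[ 1.1  1.6]
 [-0.4 -0.2]
 [ 0.5  0.3]
 [-0.3 -0.4]
 [-0.5 -0.8]]
blue (0.43395562744140626, -0.11398985290527344, np.float32(1.350835), 160.37841796875, 59.84243392944336)
red (0.6078804321289063, -0.11093799591064453, np.float32(1.489625), 159.95318603515625, 63.519325256347656)
bar [[0.57033958 0.31422769 0.097     ]]
glue,mug [[0.29574527 0.24493724 0.09      ]
 [0.41948759 0.43335523 0.09      ]]
```

Call:
{"op": "move_arm", "data": {"series": [[2.2, -3.8, 2, 0, 0, -5], [2.2, -3.8, 2, 0, 0, -5], [2.2, -3.8, 2, 0, 0, -5], [2.2, -3.8, 2, 0, 0, -5], [2.2, -3.8, 2, 0, 0, -5], [2.2, -3.8, 2, 0, 0, -5], [2.2, -3.8, 2, 0, 0, -5], [2.2, -3.8, 2, 0, 0, -5]], "grip": 1}}

```text
clock: 1.8
position: [0.4025, 0.2769, 0.4068]
ee_rot: [-1.604, -2.701, -0.001]
force: [0.5, 1.1, 0.0]
width: 0.997
```

Call:
{"op": "move_arm", "data": {"series": [[2, -4, 0, 0, 0, -6], [2, -4, 0, 0, 0, -6], [0, -4, 0, 0, 0, -6], [0, -2, 0, 0, 0, -6], [0, 0, 0, 0, 0, 0], [0, 0, 0, 0, 0, 0]]}}

```text
clock: 2.4
position: [0.4418, 0.1391, 0.406]
ee_rot: [-2.124, -2.314, -0.001]
force: [1.2, 0.2, 0.6]
width: 1.003
```

```bash
python3 - <<'E'
from h import *
im,c=cam("wrist"); cv2.imwrite("pics/w1.png",im[...,::-1])
import pickle;pickle.dump(c,open("w1.pkl","wb"))
print(monitor.observe()["position"],monitor.observe()["ee_rot"],monitor.observe()["joints"].round(2))
p=[.512,.198,1.789]
P=[[-105,50,12],[-105,-50,12],[82,12,28],[132,-116,88],[25,-116,88],[25,-42,88],[0,32,21],[0,-32,21],[-25,41,21],[-25,-41,21]]
print(proj(c,v2w(p,P)).round(0).tolist())
for t in ["validator","blue_book_center","red_book_center","start_bar","roller"]:
    print(t,[(round(o["p"],2),o["rect"]) for o in outline_of("wrist",t)[:2]])
E
```

```text
[0.44172347 0.13984398 0.40579044] [-2.12259288e+00 -2.31557148e+00 -8.10461546e-04] [-0.83  0.05  0.44  1.7  -0.02  1.4  -0.3 ]
[[340.0, 187.0], [392.0, 180.0], [351.0, 80.0], [440.0, 28.0], [441.0, 105.0], [394.0, 111.0], [344.0, 131.0], [380.0, 126.0], [341.0, 145.0], [386.0, 139.0]]
validator [(0.7, [307.5, 31.3, 134.4, 157.9])]
blue_book_center [(0.69, [290.1, 241.9, 36.9, 71.6])]
red_book_center [(0.57, [367.8, 241.6, 29.9, 75.0])]
start_bar [(0.72, [404.8, 40.5, 30.7, 31.8])]
roller [(0.57, [339.9, 77.6, 16.0, 9.3])]
```

View pics/w1.png

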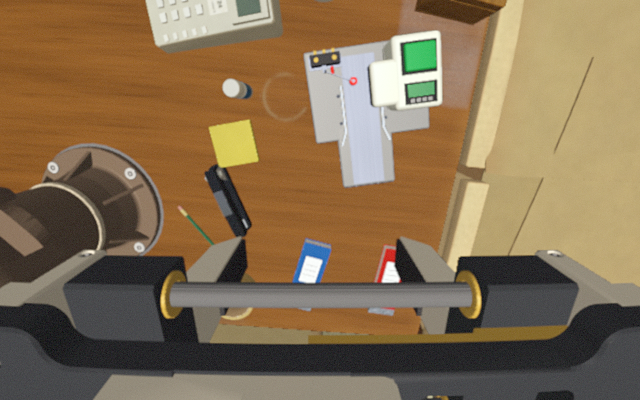

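The wrist view agrees with the fit: bed end at (341,187) and (393,180), roller at (353,80), all within about 2 px of prediction. Next I go over the blue book.

Call:
{"op": "move_arm", "data": {"series": [[-0.24, -3.8, -3.1, 0, 0, -2.2], [-0.24, -3.8, -3.1, 0, 0, -2.2], [-0.24, -3.8, -3.1, 0, 0, -2.2], [-0.24, -3.8, -3.1, 0, 0, -2.2], [-0.24, -3.8, -3.1, 0, 0, -2.2], [-0.24, -3.8, -3.1, 0, 0, -2.2], [-0.24, -3.8, -3.1, 0, 0, -2.2], [-0.24, -3.8, -3.1, 0, 0, -2.2]]}}

```text
clock: 3.5
position: [0.4229, -0.1662, 0.1567]
ee_rot: [2.454, 1.96, 0.0]
force: [1.1, 1.8, 0.3]
width: 1.0
```

Call:
{"op": "move_arm", "data": {"series": [[0, 0, 0, 0, 0, 0], [0, 0, 0, 0, 0, 0], [0, 0, 0, 0, 0, 0]]}}

```text
clock: 3.8
position: [0.4234, -0.1643, 0.1582]
ee_rot: [2.453, 1.962, 0.001]
force: [0.8, -0.3, 0.9]
width: 0.999
```

```bash
python3 - <<'E'
from h import *
im,c=cam("wrist"); cv2.imwrite("pics/w2.png",im[...,::-1])
s=monitor.observe();print(s["position"],s["ee_rot"],s["joints"].round(2))
print("wrist",book(c,camn="wrist"))
print("corners? fit rect", outline_of("wrist","blue_book_center")[0]["rect"])
im,c=cam("top");print("top",book(c))
E
```

```text
[ 0.42366903 -0.16398842  0.15837905] [2.45191885e+00 1.96331293e+00 2.00032899e-03] [-0.3   0.3   0.69  2.12 -0.27  0.8   0.34]
wrist (0.43640234375, -0.11813019561767578, np.float32(1.3751613), 162.5268096923828, 57.94406509399414)
corners? fit rect [286.8, 59.9, 65.4, 166.1]
top (0.43595022583007814, -0.10688536834716797, np.float32(1.3726672), 152.62806701660156, 60.73335266113281)
```

View pics/w2.png

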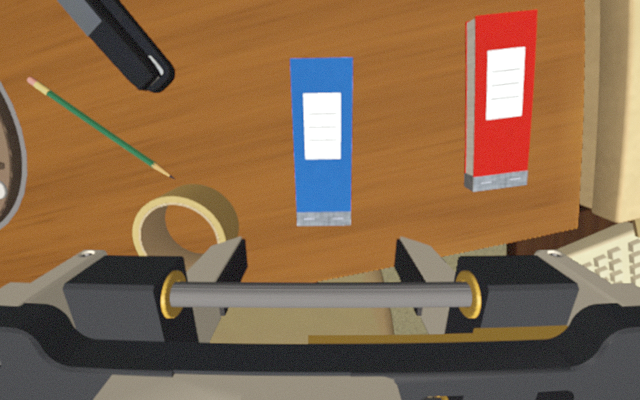

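The book sits straight between the jaws, x about 290–353 px, rows 58–226, with the binding nearest the gripper. The tape roll is clear of the left finger. Descend and grip.

Call:
{"op": "move_arm", "data": {"series": [[0.05, -0.2, -2.7, 0, 0, 0.4], [0.05, -0.2, -2.7, 0, 0, 0.4], [0.05, -0.2, -2.7, 0, 0, 0.4], [0, -0.1, -2.7, 0, 0, 0.2], [0, 0, -1.6, 0, 0, 0], [0, 0, -1.0, 0, 0, 0], [0, 0, 0, 0, 0, 0], [0, 0, 0, 0, 0, 0]]}}

```text
clock: 4.85
position: [0.4247, -0.1722, 0.0243]
ee_rot: [2.43, 1.99, 0.001]
force: [0.3, 1.5, 0.3]
width: 1.0
```

Call:
{"op": "move_arm", "data": {"series": [[0, 0, 0, 0, 0, 0], [0, 0, 0, 0, 0, 0], [0, 0, 0, 0, 0, 0], [0, 0, 0, 0, 0, 0], [0, 0, 0, 0, 0, 0], [0, 0, 0, 0, 0, 0], [0, 0, 0, 0, 0, 0]], "grip": 0.5, "force": 35}}

```text
clock: 5.55
position: [0.4243, -0.1723, 0.0239]
ee_rot: [2.431, 1.99, 0.0]
force: [0.3, 0.2, 4.2]
width: 0.606
```

Call:
{"op": "move_arm", "data": {"series": [[0, 0, 2, 0, 0, 0], [0, 0, 4, 0, 0, 0], [1.2, 2.2, 4, 0, 0, 2], [2.2, 4.2, 0, 0, 0, 5], [2.2, 4.2, 0, 0, 0, 5], [2.2, 4.2, 0, 0, 0, 5], [2.2, 4.2, 0, 0, 0, 5], [2.0, 3.4, 0, 0, 0, 1.9]], "grip": 0.4}}

```text
clock: 6.35
position: [0.5445, 0.0547, 0.1234]
ee_rot: [-1.959, -2.455, -0.0]
force: [0.3, -0.3, -1.9]
width: 0.608
```

Call:
{"op": "move_arm", "data": {"series": [[0, 0, 0, 0, 0, 0], [0, 0, 0, 0, 0, 0], [0, 0, 0, 0, 0, 0]]}}

```text
clock: 6.65
position: [0.5433, 0.0504, 0.1234]
ee_rot: [-1.968, -2.448, 0.002]
force: [-0.6, -1.5, -2.2]
width: 0.609
```

```bash
python3 - <<'E'
from h import *
im,c=cam("wrist"); cv2.imwrite("pics/w3.png",im[...,::-1])
s=monitor.observe();print(s["position"],s["ee_rot"],s["joints"].round(2),s["force"],s["width"])
p=[.512,.198,1.789]
P=[[-105,50,12],[-105,-50,12],[82,12,28],[132,-116,88],[25,-116,88],[25,-42,88],[0,32,21],[0,-32,21],[-25,41,21],[-25,-41,21]]
print(proj(c,v2w(p,P)).round(0).tolist())
print("wrist book",book(c,camn="wrist",z=s["position"][2]-.004))
print([(round(o["p"],2),o["rect"]) for o in outline_of("wrist","roller")[:2]])
E
```

```text
[0.54344237 0.0501927  0.12355935] [-1.96892871e+00 -2.44774702e+00  1.70304572e-03] [-0.56  0.48  0.51  1.94 -0.31  0.81  0.34] [ 0.53452463 -0.34371991 -1.96462735] 0.6068193613589202
[[265.0, 155.0], [379.0, 155.0], [304.0, -119.0], [541.0, -257.0], [542.0, -67.0], [405.0, -75.0], [279.0, 17.0], [365.0, 17.0], [269.0, 53.0], [375.0, 53.0]]
wrist book (0.5308816528320313, 0.10814679718017578, np.float32(1.7798265), 57.273677825927734, 143.6569366455078)
[]
```

View pics/w3.png

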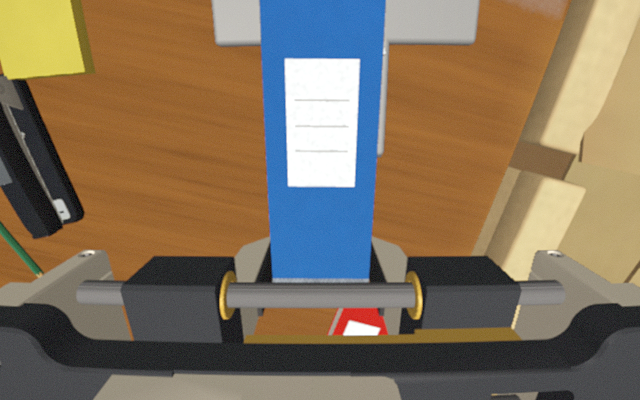

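The book is held straight. The visible bed corner at about (383,154) is 3–4 px right of prediction, so I'll refine the machine pose with a zoom of the earlier pictures.

```bash
python3 - <<'E'
import cv2,numpy as np
a=cv2.resize(cv2.imread("pics/w1.png")[25:195,300:445],None,fx=3.5,fy=3.5,interpolation=cv2.INTER_CUBIC)
b=cv2.resize(cv2.imread("pics/w3.png")[30:180,365:425],None,fx=3.5,fy=3.5,interpolation=cv2.INTER_CUBIC)
o=np.zeros((595,a.shape[1]+b.shape[1],3),np.uint8);o[:a.shape[0],:a.shape[1]]=a;o[:b.shape[0],a.shape[1]:]=b
print(a.shape,b.shape);cv2.imwrite("pics/z1.png",o)
E
```

```text
(595, 508, 3) (525, 210, 3)
```

View pics/z1.png

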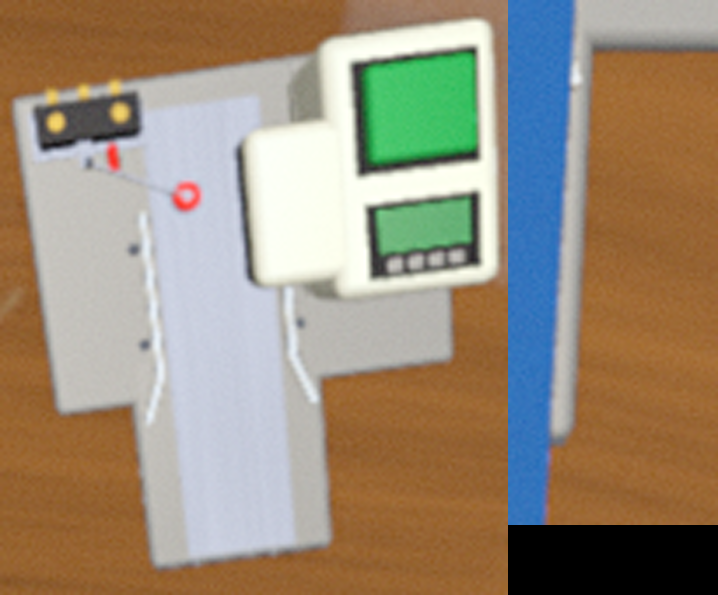

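```bash
cat > fit.py <<'E'
from h import *
import pickle
c1=pickle.load(open("w1.pkl","rb"))
P=[[-105,50,12],[-105,-50,12],[82,12,28],[0,32,21],[0,-32,21],[-25,41,21],[-25,-41,21],[78,32,21],[132,-116,88],[25,-116,88]]
uv=(np.array([[154,567],[331,542],[187,195],[164,370],[289,352],[151,422],[316,402],[147,212],[493,19],[498,281]])+.5)/3.5-.5+[300,25]
p,r=fitv(c1,P,uv,[.512,.198,1.789]);print(p);print(r.round(1).tolist())
p,r=fitv(c1,P[:8],uv[:8],[.512,.198,1.789]);print(p);print(r.round(1).tolist())
E
python3 fit.py; python3 - <<'E'
from h import *
s=monitor.observe();im,c=cam("wrist");
for q in([.512,.198,1.789],):print(proj(c,v2w(q,[[-105,-50,12],[-105,-50,0]])),plane(c,[[384.1,155.1]],.012),v2w(q,[[-105,-50,12]]))
E
```

```text
[0.51584989 0.19800766 1.79551643]
[[-0.8, 0.4], [0.2, 0.6], [-0.1, 0.1], [-0.1, 0.5], [-0.3, 0.7], [0.2, 0.3], [-2.0, -0.2], [-0.4, -0.2], [1.3, -2.2], [1.8, -0.5]]
[0.51635573 0.19856768 1.79759583]
[[-0.4, 0.2], [0.6, 0.3], [0.1, -0.2], [0.2, 0.3], [0.0, 0.4], [0.6, 0.1], [-1.6, -0.5], [-0.2, -0.5]]
[[378.15439123 154.54961662]
 [375.64144549 152.59666316]] [[0.5888231  0.10699166 0.012     ]] [[0.5835444  0.10631358 0.012     ]]
```

Both views now agree on the machine pose (0.516, 0.1985, yaw 1.797). I correct 6.5 mm sideways and lower onto the open bed.

Call:
{"op": "move_arm", "data": {"series": [[0.32, 0.08, -2.5, 0, 0, 0.3], [0.32, 0.07, -2.5, 0, 0, 0.3], [0, 0, -2.0, 0, 0, 0], [0, 0, -1.0, 0, 0, 0], [0, 0, -0.4, 0, 0, 0], [0, 0, 0, 0, 0, 0], [0, 0, 0, 0, 0, 0], [0, 0, 0, 0, 0, 0]]}}

```text
clock: 7.65
position: [0.5513, 0.0533, 0.0406]
ee_rot: [1.953, 2.46, 0.002]
force: [-0.5, -1.2, -1.7]
width: 0.609
```

```bash
cat > st.py <<'E'
from h import *
p=[.516,.1985,1.797]
s=monitor.observe();P=s["position"];d=P[:2]-p[:2];c,q=np.cos(p[2]),np.sin(p[2])
a=s["ee_rot"];yaw=2*np.arctan2(a[1],a[0])%np.pi
print("clk",s["clock"],"vx,vy",((d@[c,q])*1e3).round(1),((d@[-q,c])*1e3).round(1),"z",P[2].round(4),"dyaw",(yaw-p[2]).round(4),"F",s["force"].round(1),"T",s["ft_torque"].round(2),"w",round(s["width"],3))
E
python3 st.py; python3 - <<'E'
from h import *
im,c=cam("wrist");cv2.imwrite("pics/w4.png",im[...,::-1])
im,c=cam("scene");cv2.imwrite("pics/s4.png",im[...,::-1])
im,c=cam("top");cv2.imwrite("pics/t4.png",im[...,::-1])
E
```

```text
clk 7.65 vx,vy -149.4 -1.8 z 0.0406 dyaw 0.0025 F [-0.5 -1.2 -1.7] T [-0.22  0.04 -0.05] w 0.609
```

Call:
{"op": "move_arm", "data": {"series": [[-0.1, 0, -0.2, 0, 0, 0], [-0.05, 0, -0.15, 0, 0, 0], [0, 0, 0, 0, 0, 0], [0, 0, 0, 0, 0, 0]]}}

```text
clock: 8.2
position: [0.549, 0.0533, 0.0362]
ee_rot: [-1.953, -2.46, 0.0]
force: [-0.0, -0.0, -1.9]
width: 0.609
```

```bash
python3 st.py; python3 - <<'E'
import cv2,numpy as np
from h import *
im,c=cam("wrist");cv2.imwrite("pics/w5.png",im[...,::-1])
im,c=cam("top")
a=cv2.resize(im[115:235,240:360,::-1],None,fx=3,fy=3,interpolation=cv2.INTER_CUBIC)
o=np.zeros((400,790,3),np.uint8);o[:360,:360]=a;o[:300,370:790]=cv2.imread("pics/w5.png")[:300,110:530];cv2.imwrite("pics/z2.png",o)
E
```

```text
clk 8.2 vx,vy -148.9 0.4 z 0.0362 dyaw 0.0027 F [-0.  -0.  -1.9] T [-0.07  0.05  0.04] w 0.609
```

View pics/z2.png

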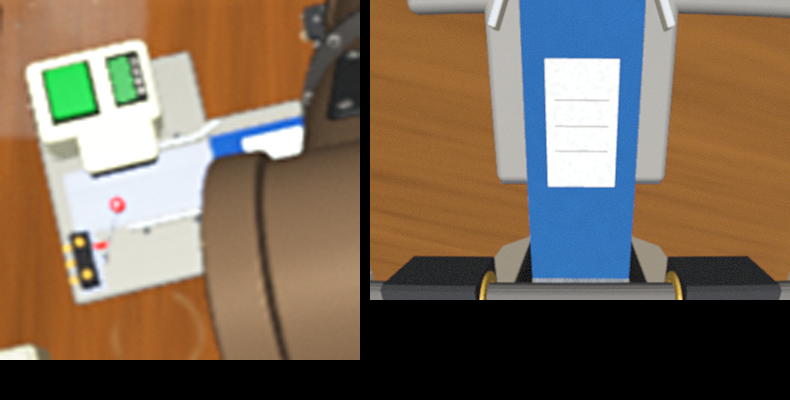

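The book is centred on the bed, with its front edge between the flares. Slide most of the way.

Call:
{"op": "move_arm", "data": {"series": [[-0.24, 1.04, 0, 0, 0, 0], [-0.24, 1.04, 0, 0, 0, 0], [-0.24, 1.04, 0, 0, 0, 0], [-0.24, 1.04, 0, 0, 0, 0], [-0.24, 1.04, 0, 0, 0, 0], [-0.24, 1.04, 0, 0, 0, 0], [-0.24, 1.04, 0, 0, 0, 0], [-0.12, 0.5, 0, 0, 0, 0]]}}

```text
clock: 9.1
position: [0.5307, 0.1327, 0.0362]
ee_rot: [-1.951, -2.462, -0.0]
force: [0.3, -0.8, -1.6]
width: 0.606
```

Call:
{"op": "move_arm", "data": {"series": [[0, 0, 0, 0, 0, 0], [0, 0, 0, 0, 0, 0], [0, 0, 0, 0, 0, 0]]}}

```text
clock: 9.4
position: [0.5312, 0.1304, 0.0363]
ee_rot: [1.954, 2.459, -0.0]
force: [0.2, 0.5, -1.8]
width: 0.604
```

```bash
python3 st.py; python3 - <<'E'
import cv2,numpy as np
from h import *
p=[.516,.1985,1.797]
im,c=cam("wrist");cv2.imwrite("pics/w6.png",im[...,::-1])
P=[[75,12,22],[82,12,28],[80,28,32],[80,0,32],[78,32,21],[0,32,21],[70,28,32]]
print(proj(c,v2w(p,P)).round(1).tolist())
im,ct=cam("top");cv2.imwrite("pics/t6.png",im[...,::-1])
print(proj(ct,v2w(p,P)).round(1).tolist())
a=cv2.resize(im[125:225,240:340,::-1],None,fx=3.8,fy=3.8,interpolation=cv2.INTER_CUBIC)
o=np.zeros((400,790,3),np.uint8);o[:380,:380]=a;o[:300,390:790]=cv2.imread("pics/w6.png")[:300,120:520];cv2.imwrite("pics/z3.png",o)
E
```

```text
clk 9.4 vx,vy -69.8 0.4 z 0.0363 dyaw 0.0018 F [ 0.2  0.5 -1.8] T [-0.13  0.08 -0.05] w 0.604
[[296.2, -26.1], [294.9, -50.0], [256.8, -49.1], [322.3, -49.6], [253.4, -31.9], [261.8, 137.1], [257.9, -23.0]]
[[281.9, 182.2], [279.2, 182.3], [281.1, 187.5], [278.8, 177.6], [282.5, 189.6], [310.5, 183.0], [284.7, 186.6]]
```

View pics/z3.png

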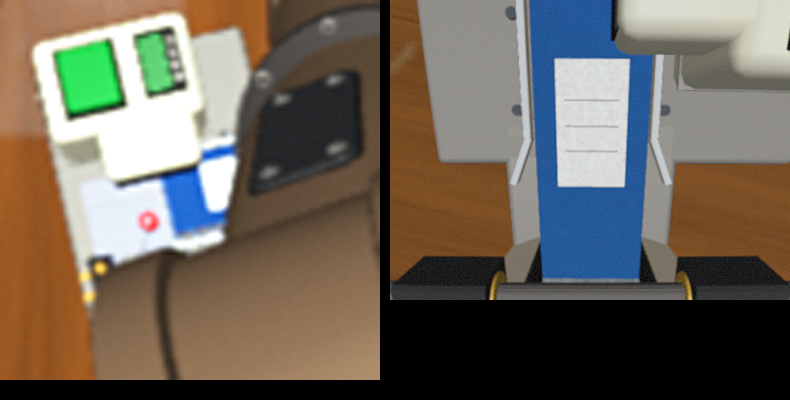

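The front edge shows in the top view at about (283,172)–(286,186) and the roller at (279,183), where predicted. Now measure the front edge with sub-pixel accuracy.

```bash
cat > edge.py <<'E'
from h import *
p=[.516,.1985,1.797]
def front(im,c,x0):
    # sample redness (bed bright, book dark red channel) along validator x at book-top height
    out=[]
    r=cv2.GaussianBlur(im[...,0].astype(np.float32),(0,0),.5)
    for y in np.arange(-2,25,3):
        xs=np.arange(x0-12,x0+14,.5)
        uv=proj(c,v2w(p,np.c_[xs,0*xs+y,0*xs+32])).astype(np.float32)
        v=cv2.remap(r,uv[:,:1],uv[:,1:],cv2.INTER_LINEAR).ravel()
        h=(v.min()+v.max())/2
        i=np.argmax(v>h); out.append((int(y),float(xs[i]),int(v.min()),int(v.max())))
    return out
def roller(im,c):
    f=im.astype(int);u0=proj(c,v2w(p,[[84,12,28]]))[0]
    m=(f[...,0]>170)&(f[...,1]<140)&(f[...,2]<150)
    yy,xx=np.nonzero(m);k=np.hypot(xx-u0[0],yy-u0[1])<7
    w=(f[yy[k],xx[k],0]-f[yy[k],xx[k],1]).astype(float)
    uv=np.array([np.average(xx[k],weights=w),np.average(yy[k],weights=w)])
    P=plane(c,uv,.028)[0][:2]-p[:2];a,b=np.cos(p[2]),np.sin(p[2])
    return k.sum(),(P@[a,b]*1e3).round(1),(P@[-b,a]*1e3).round(1)
E
python3 - <<'E'
from edge import *
im,c=cam("top");print(front(im,c,68));print(roller(im,c))
E
```

```text
[(-2, 68.0, 33, 236), (1, 68.0, 34, 236), (4, 68.0, 33, 236), (7, 68.0, 34, 248), (10, 68.0, 34, 253), (13, 68.0, 33, 254), (16, 68.0, 32, 252), (19, 68.0, 32, 239), (22, 68.0, 33, 236)]
(np.int64(11), np.float64(83.7), np.float64(13.5))
```

Call:
{"op": "move_arm", "data": {"series": [[-0.06, 0.26, 0, 0, 0, 0], [-0.06, 0.26, 0, 0, 0, 0], [-0.06, 0.26, 0, 0, 0, 0], [-0.05, 0.2, 0, 0, 0, 0], [-0.05, 0.2, 0, 0, 0, 0], [-0.03, 0.12, 0, 0, 0, 0], [0, 0, 0, 0, 0, 0], [0, 0, 0, 0, 0, 0]]}}

```text
clock: 10.35
position: [0.5279, 0.1441, 0.0362]
ee_rot: [-1.953, -2.461, 0.0]
force: [-0.1, 0.3, -2.1]
width: 0.606
```

```bash
python3 st.py; python3 - <<'E'
from edge import *
im,c=cam("top");print(front(im,c,82.3));print(roller(im,c))
E
```

```text
clk 10.35 vx,vy -55.7 0.6 z 0.0362 dyaw 0.0027 F [-0.1  0.3 -2.1] T [-0.14  0.01  0.01] w 0.606
[(-2, 82.3, 33, 235), (1, 82.3, 35, 241), (4, 82.3, 34, 251), (7, 81.8, 33, 254), (10, 81.3, 33, 254), (13, 81.3, 34, 254), (16, 82.3, 33, 249), (19, 82.8, 31, 230), (22, 82.8, 32, 230)]
(np.int64(13), np.float64(88.7), np.float64(11.0))
```

Call:
{"op": "move_arm", "data": {"series": [[-0.02, 0.1, 0, 0, 0, 0], [-0.02, 0.1, 0, 0, 0, 0], [-0.02, 0.1, 0, 0, 0, 0], [-0.02, 0.06, 0, 0, 0, 0], [0, 0, 0, 0, 0, 0], [0, 0, 0, 0, 0, 0], [0, 0, 0, 0, 0, 0]]}}

```text
clock: 11.1
position: [0.5272, 0.1477, 0.0362]
ee_rot: [-1.953, -2.46, -0.0]
force: [-0.7, 0.4, -1.5]
width: 0.605
```

```bash
python3 st.py; python3 - <<'E'
from edge import *
im,c=cam("top");print(front(im,c,85.5));print(roller(im,c))
a=cv2.resize(im[125:225,240:340,::-1],None,fx=5,fy=5,interpolation=cv2.INTER_CUBIC);cv2.imwrite("pics/z4.png",a)
E
```

```text
clk 11.1 vx,vy -52.0 0.5 z 0.0362 dyaw 0.0026 F [-0.7  0.4 -1.5] T [-0.26 -0.06 -0.03] w 0.605
[(-2, 86.0, 33, 235), (1, 85.5, 33, 245), (4, 85.5, 33, 254), (7, 85.5, 34, 254), (10, 85.0, 33, 254), (13, 85.5, 33, 253), (16, 86.5, 32, 244), (19, 86.0, 34, 230), (22, 86.0, 33, 233)]
(np.int64(13), np.float64(91.4), np.float64(10.8))
```

View pics/z4.png

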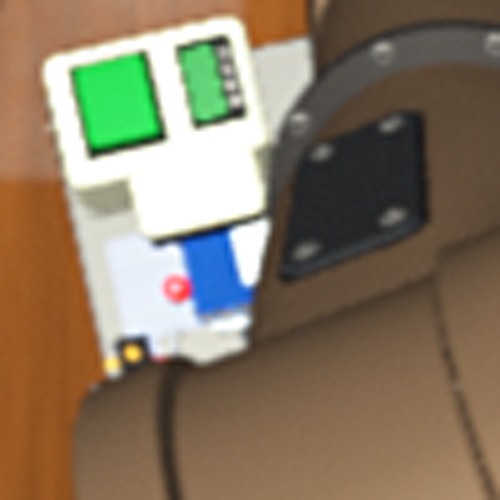

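The front edge overlaps the roller's pushed position, with the lever about 8–10 mm in. I'll add 1 mm for margin, settle the book on the bed and release.

Call:
{"op": "move_arm", "data": {"series": [[-0.01, 0.05, 0, 0, 0, 0], [-0.01, 0.05, 0, 0, 0, 0], [0, 0, -0.04, 0, 0, 0], [0, 0, 0, 0, 0, 0], [0, 0, 0, 0, 0, 0]]}}

```text
clock: 11.65
position: [0.527, 0.1486, 0.0359]
ee_rot: [1.953, 2.46, 0.0]
force: [-0.7, 0.0, 0.0]
width: 0.606
```

```bash
python3 st.py; python3 - <<'E'
from edge import *
for _ in range(3):
    im,c=cam("top");print([e[1] for e in front(im,c,86)],roller(im,c))
E
```

```text
clk 11.65 vx,vy -51.1 0.4 z 0.0359 dyaw 0.0025 F [-0.7  0.   0. ] T [-0.2   0.05 -0.03] w 0.606
[87.0, 87.0, 86.5, 86.0, 86.0, 86.5, 87.5, 87.5, 87.0] (np.int64(13), np.float64(93.4), np.float64(10.3))
[87.0, 87.0, 86.5, 86.0, 86.0, 86.5, 87.5, 87.5, 87.0] (np.int64(13), np.float64(93.4), np.float64(10.3))
[87.0, 87.0, 86.5, 86.0, 86.0, 86.5, 87.5, 87.5, 87.0] (np.int64(13), np.float64(93.4), np.float64(10.3))
```

Call:
{"op": "move_arm", "data": {"series": [[0, 0, 0, 0, 0, 0], [0, 0, 0, 0, 0, 0], [0, 0, 0, 0, 0, 0], [0, 0, 0, 0, 0, 0], [0, 0, 0, 0, 0, 0]], "grip": 0.85}}

```text
clock: 12.3
position: [0.527, 0.1487, 0.0358]
ee_rot: [-1.953, -2.461, 0.0]
force: [0.4, -0.5, 0.4]
width: 0.85
```

```bash
python3 st.py; python3 - <<'E'
from edge import *
im,c=cam("top");print([e[1] for e in front(im,c,86)],roller(im,c))
E
```

```text
clk 12.3 vx,vy -51.0 0.5 z 0.0358 dyaw 0.0026 F [ 0.4 -0.5  0.4] T [-0.04 -0.02 -0.02] w 0.85
[87.0, 87.0, 86.5, 86.0, 86.0, 86.5, 87.5, 87.5, 87.0] (np.int64(13), np.float64(93.4), np.float64(10.3))
```

Nothing moved on release. Lift straight up, then locate the bar.

Call:
{"op": "move_arm", "data": {"series": [[0, 0, 1, 0, 0, 0], [0, 0, 3, 0, 0, 0], [0, 0, 4.5, 0, 0, 0], [0, 0, 4.5, 0, 0, 0], [0, 0, 2, 0, 0, 0], [0, 0, 0, 0, 0, 0]]}}

```text
clock: 12.95
position: [0.5289, 0.149, 0.1897]
ee_rot: [1.952, 2.458, 0.009]
force: [1.1, 0.2, 0.2]
width: 0.847
```

```bash
python3 st.py; python3 - <<'E'
from edge import *
im,c=cam("top");print([e[1] for e in front(im,c,86)],roller(im,c))
m=outline_of("top","start_bar")[0]["mask"];print("bar top",plane(c,np.argwhere(m)[:,::-1].mean(0),.097))
import pickle;c1=pickle.load(open("w1.pkl","rb"));print("bar w1",plane(c1,[[419.4,55.]],.097))
im,c=cam("wrist");o=outline_of("wrist","start_bar");print([(q["p"],q["rect"]) for q in o[:1]])
E
```

```text
clk 12.95 vx,vy -51.2 -1.5 z 0.1897 dyaw 0.0023 F [1.1 0.2 0.2] T [-0.08 -0.01  0.01] w 0.847
[87.0, 87.0, 86.5, 86.0, 86.0, 86.5, 87.5, 87.5, 87.0] (np.int64(13), np.float64(93.4), np.float64(10.3))
bar top [[0.56957688 0.3132666  0.097     ]]
bar w1 [[0.57052569 0.31159086 0.097     ]]
[(0.96, [397.6, 0.4, 68.1, 51.2])]
```

Call:
{"op": "move_arm", "data": {"series": [[1.0, 4.0, 0, 0, 0, 0], [1.0, 4.0, 0, 0, 0, 0], [1.0, 4.0, 0, 0, 0, 0], [1.1, 4.3, 0, 0, 0, 0], [0, 0, -2, 0, 0, 0], [0, 0, -2, 0, 0, 0], [0, 0, -1.5, 0, 0, 0], [0, 0, 0, 0, 0, 0]], "grip": 0}}

```text
clock: 13.95
position: [0.5663, 0.3105, 0.1276]
ee_rot: [-1.953, -2.459, 0.008]
force: [0.3, -0.2, 0.4]
width: 0.205
```

Call:
{"op": "move_arm", "data": {"series": [[0, 0, 0, 0, 0, 0], [0, 0, 0, 0, 0, 0], [0, 0, 0, 0, 0, 0]]}}

```text
clock: 14.25
position: [0.5686, 0.3117, 0.1319]
ee_rot: [1.953, 2.46, 0.003]
force: [0.9, 0.0, -0.6]
width: 0.008
```

```bash
python3 st.py; python3 - <<'E'
from edge import *
print(monitor.observe()["position"])
im,c=cam("wrist");cv2.imwrite("pics/w7.png",im[...,::-1])
im,c=cam("scene");a=cv2.resize(im[180:330,180:380,::-1],None,fx=2,fy=2,interpolation=cv2.INTER_CUBIC)
o=np.zeros((400,800,3),np.uint8);o[:300,:400]=a;o[:,400:]=cv2.imread("pics/w7.png")[:,120:520];cv2.imwrite("pics/z5.png",o)
E
```

```text
clk 14.25 vx,vy 98.6 -76.7 z 0.1319 dyaw 0.0023 F [ 0.9  0.  -0.6] T [-0.13 -0.   -0.01] w 0.008
[0.56859597 0.31174841 0.13190223]
```

View pics/z5.png

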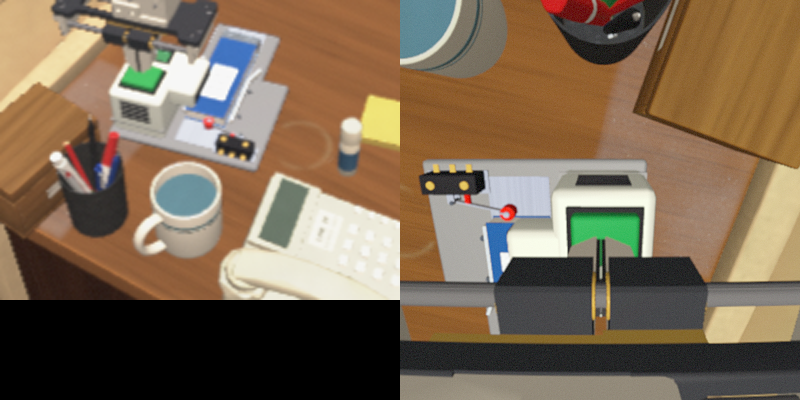

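The closed fingers are centred on the green bar, and the book still touches the roller (wrist picture at about (508,212)). Press.

Call:
{"op": "move_arm", "data": {"series": [[0, 0, -0.8, 0, 0, 0], [0, 0, -0.5, 0, 0, 0], [0, 0, -0.3, 0, 0, 0], [0, 0, -0.2, 0, 0, 0], [0, 0, -0.15, 0, 0, 0], [0, 0, 0, 0, 0, 0], [0, 0, 0, 0, 0, 0]]}}

```text
clock: 15.05
position: [0.5677, 0.3116, 0.1114]
ee_rot: [-1.953, -2.46, 0.001]
force: [-3.8, -0.8, 4.8]
width: 0.006
```

Call:
{"op": "move_arm", "data": {"series": [[0, 0, -0.1, 0, 0, 0], [0, 0, -0.05, 0, 0, 0], [0, 0, 0, 0, 0, 0], [0, 0, 0, 0, 0, 0], [0, 0, 0, 0, 0, 0]]}}

```text
clock: 15.55
position: [0.5678, 0.3117, 0.1103]
ee_rot: [-1.953, -2.46, -0.0]
force: [-5.7, -0.6, 10.1]
width: 0.005
```

At 10 N it is past the 5.4 N needed, so the bar is at its stop. Raise and check.

Call:
{"op": "move_arm", "data": {"series": [[0, 0, 0.5, 0, 0, 0], [0, 0, 1.5, 0, 0, 0], [0, 0, 4, 0, 0, 0], [0, 0, 4, 0, 0, 0], [-1, -3, 3, 0, 0, 0], [-1, -4, 2, 0, 0, 0], [0, 0, 0, 0, 0, 0], [0, 0, 0, 0, 0, 0]]}}

```text
clock: 16.35
position: [0.5487, 0.2408, 0.2615]
ee_rot: [1.956, 2.458, 0.004]
force: [-0.3, 0.9, 0.2]
width: 0.004
```

```bash
python3 st.py; python3 - <<'E'
from edge import *
im,c=cam("top");print([e[1] for e in front(im,c,86)],roller(im,c))
cv2.imwrite("pics/t8.png",im[...,::-1])
im,w=cam("wrist");cv2.imwrite("pics/w8.png",im[...,::-1])
t=cv2.imread("pics/t8.png")
o=np.zeros((360,800,3),np.uint8);o[:,:360]=cv2.resize(t[120:240,240:360],None,fx=3,fy=3);o[:,370:]=cv2.imread("pics/w8.png")[:360,110:540];cv2.imwrite("pics/z6.png",o)
E
```

```text
clk 16.35 vx,vy 33.9 -41.4 z 0.2615 dyaw 0.0003 F [-0.3  0.9  0.2] T [-0.07  0.04 -0.01] w 0.004Traceback (most recent call last):
  File "<stdin>", line 2, in <module>
  File "edge.py", line 19, in roller
    uv=np.array([np.average(xx[k],weights=w),np.average(yy[k],weights=w)])
                 ~~~~~~~~~~^^^^^^^^^^^^^^^^^
    raise ZeroDivisionError(
        "Weights sum to zero, can't be normalized")
ZeroDivisionError: Weights sum to zero, can't be normalized
```

The arm hides the roller from the top camera. I'll back off a bit further.

Call:
{"op": "move_arm", "data": {"series": [[-0.5, -4.5, 0, 0, 0, 0], [-0.5, -4.5, 0, 0, 0, 0], [0, -4, 0, 0, 0, 0], [0, 0, 0, 0, 0, 0], [0, 0, 0, 0, 0, 0]]}}

```text
clock: 16.9
position: [0.5382, 0.1119, 0.2594]
ee_rot: [-1.954, -2.46, 0.001]
force: [0.8, 0.9, 0.1]
width: 0.005
```

```bash
python3 st.py; python3 - <<'E'
from edge import *
im,w=cam("wrist");cv2.imwrite("pics/w8.png",im[...,::-1])
im,c=cam("top");cv2.imwrite("pics/t8.png",im[...,::-1])
o=np.zeros((360,800,3),np.uint8);o[:,:360]=cv2.resize(im[120:240,240:360,::-1],None,fx=3,fy=3);o[:,370:]=cv2.imread("pics/w8.png")[:360,110:540];cv2.imwrite("pics/z6.png",o)
print([e[1] for e in front(im,c,86)],roller(im,c))
E
```

```text
clk 16.9 vx,vy -89.3 -2.2 z 0.2594 dyaw 0.0019 F [0.8 0.9 0.1] T [0.02 0.08 0.  ] w 0.005
[87.0, 87.0, 86.5, 86.0, 86.0, 86.5, 87.5, 87.5, 87.0] (np.int64(13), np.float64(93.4), np.float64(10.3))
```

View pics/z6.png

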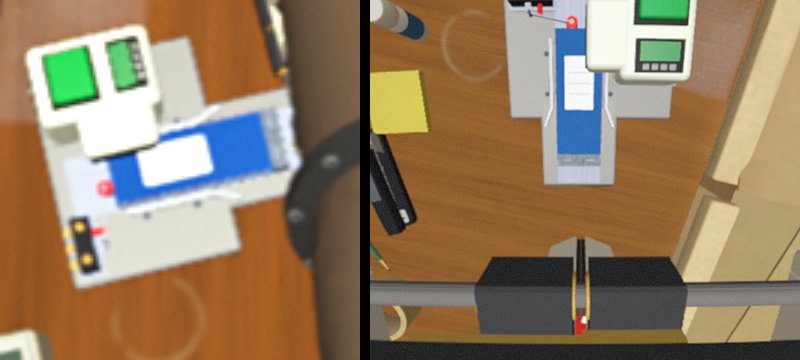

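The book lies straight between the fences against the roller, readings are unchanged from before the press, and the bar is up. Hand in.

```bash
python3 -c "
from cell import workorder;print(workorder.sign_off())"
```

```text
the job is handed in; nothing more can be done
None
```

The blue receipt book is flat in the guide against the roller with the switch clicked. I pressed the start bar once and it came back up. The job is handed in at about 17 s on the robot's clock; sign-off gives no verdict.

- **Book position:** the top camera puts the front edge at about 86.5 mm. The roller moved about 9.7 mm from its free position, which puts the edge near 85. Both are inside the 82–89.5 mm window between click and overtravel. These readings stayed the same through the release, the lift and the press.
- **Start bar:** the press peaked at about 10 N with the fingertips about 6 mm below the bar's rest height, so the bar was at its stop. The last pictures show the fingers well clear of it.
- **Other things on the desk:** I didn't touch the red book, mug or glue stick. I didn't measure their positions again at the end.
- **Readings that disagreed:**
  - My first estimate of the machine's position from the top camera was about 4 mm off sideways. I corrected it from the wrist view before inserting the book.
  - The two front-edge estimates differ by about 2 mm, which fits the camera calibration. I could not read the lever angle directly.

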